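Index the fixture and start the bolt in its boss

TASK

On the round indexing fixture, first swing the table clockwise by its black grip until the detent catches, which puts the brass boss at the white station mark. Then take the red crank handle and wind the bolt backward (counter-clockwise seen from above) until it drops off the end of the thread; stop there and wind it forward (clockwise) one full turn from that drop, so that the thread is started. Finish while still holding the red handle, with the table resting in its detent, and leave the tools lying about where they are.

Things in the scene. Friction and masses are not known exactly. Their poses are not given: they have to be found in the camera images.
- table_axis (a point): Centre of the indexing table, on its upward axis, at the table's top face (30 mm above the worktop). The fixture is fixed to the worktop: grey round base 196 mm across, aluminium table disc 180 mm across, 16 to 30 mm high. A detent plunger in a dark block (130 mm from the axis, 32 mm high, red end knob) presses on the disc's rim; one notch between two steel bumps.
- index_table (a joint): Angle of the table, rad, growing counter-clockwise seen from above. 0 = in the detent, the brass boss at the white mark on the base. Starts between 1.0 and 1.8, so the table must be turned clockwise down to 0; stops at -0.3 and 2.1. About 2 N at the grip moves it, up to 10 N over the detent bump (felt from 0.14, crest at 0.07); past the crest it centres itself at 0.
- table_grip_top (a point): Centre of the top of the table's black upright grip: a revolving knob 20 to 22 mm across, from 40 to 86 mm above the worktop, 75 mm from table_axis, opposite the brass boss. It revolves freely about its own upright axis, so a gripper can hold it without turning as it carries the table round.
- crank_axis (a point): Point on the upright axis of bolt, boss and crank, at the top of the crank's hub, 78 mm above the worktop; it stands on the table 45 mm from table_axis and travels with the table. The brass boss below is 35 mm across and reaches up to 64 mm above the worktop; the bolt stands up through the hub, 13 mm thick, its orange tip 24 mm above the hub when the bolt is at 0, 5 mm at the end.
- crank (a joint): Angle of the crank (the bolt turns with it), rad, growing forward = clockwise seen from above. 0 = where the bolt drops off the end of the thread when turned backward; starts between 0.9 and 2.8, so it is turned backward (counter-clockwise) to just below 0 (the drop is complete by about -0.25). Stops at -1.6 and 8.2. One full turn forward from the drop is 6.28. About 1 N at the handle turns it; it stays where it is left.
- drive_bolt (a joint): How far the bolt has sunk, m, growing downward; it slides freely through the crank's hub. Pushed down by its weight and a light spring, it rides on the thread, pitch 10 mm. 0 at the very end of the thread; 1.5 to 5 mm at the start, falling toward 0 as the crank is wound backward, then the drop: at once to about 10 mm. Wound forward after the drop it sinks 10 mm more in one turn, to about 20 mm.
- crank_grip: The crank's red upright revolving handle: 20 to 22 mm across, 66 mm tall; its origin is the centre of its underside, 79 mm above the worktop, its top 145 mm. It stands 45 mm from crank_axis, can slide 7 mm in or out along the slotted crank arm, and revolves freely about its own upright axis, so a gripper can hold it and go round in a circle without turning.
- multimeter: Orange and black multimeter lying flat, 142x70x44 mm, origin at the centre of its underside. Leave it alone.
- pliers: Blue-handled long-nose pliers lying flat, 50x154x10 mm, origin at the centre of the underside. Leave alone.
- tape_roll: Black roll of tape lying flat, 62 mm across, 19 mm high, origin at the centre of its underside. Leave alone.
- grease_tube: Red and white tube lying flat, 40x136x28 mm, origin at the centre of the underside. Leave alone.

How it is judged:
On the way, in this order (a step that is already met when the one before it is completed fails the run):
1. the table is turned into its detent, before the bolt has been wound to its drop (value of joint index_table between -0.05 and 0.05 rad), for 0.2 s.
2. with the table in its detent, the bolt is wound backward past the end of its thread and drops (value of joint index_table between -0.06 and 0.06 rad and value of joint crank below 0.1 rad and value of joint drive_bolt above 0.008 m), for 0.1 s.
At the end, for the whole second after the job is handed in: The table rests in its detent (within 0.06 rad), the crank stands still one full turn (within 0.7 rad) forward of the drop, the bolt sits one pitch deeper than after the drop (18.3 to 22.2 mm sunk), and the fingers still hold the red handle with more than 2 N (value of joint index_table between -0.06 and 0.06 rad and value of joint crank between 5.58 and 6.98 rad and value of joint drive_bolt between 0.0183 and 0.0222 m and velocity of joint crank between -0.1 and 0.1 rad/s and contact force between the fingers and crank_grip above 2 N); the arm keeps its last pose, push and grip.
It fails at once if a bystander (multimeter, pliers, tape roll, grease tube) is moved more than 30 mm (distance of any of multimeter, pliers, tape_roll, grease_tube from where it was at the start of the episode above 0.03 m).
It also fails if it takes over 70 s, if anything falls off the work surface, if the arm or the gripper's body presses on something with over 40 N, if the wrist force passes 120 N, or if a joint passes its speed limit or range.

ROBOT

A 6-joint arm with a two-finger parallel gripper is mounted at the origin on a cart in front of the work surface, level with it; the furniture and walls round the work are solid. World frame = base frame: x ahead of the robot, y to its left, z up, the work surface at z = 0. Lengths are in m, angles in rad, forces in N, time in s.
With the tool pointing down it reaches from about 0.35 to 0.975 m from the base axis. Payload 4.9 kg.
Tool frame: the origin (TCP) lies at the very end of the fingers, on their centre line; the grasp point (between the pads) lies 19 mm behind it; z points along the fingers, y is the line along which they close (so a half turn about z gives the same grasp; the last joint's range is limited). The gripper opens to 85 mm and grips with 20 to 120 N. Pads are 22 mm wide; open, the fingers measure 114 mm over their backs; the gripper's body (76 mm by 85 mm) begins 54 mm behind the grasp point. The pads swing forward as they close: fully open they stand 13 mm farther back than shut.
Start: joints at [-1.302, 0.053, 1.613, -0, 1.476, -0.119], TCP at [0.236, -0.579, 0.231] pointing down, gripper open.
Joint ranges: [-3.01, 3.01], [-1.01, 2.22], [0.06, 2.58], [-1.02, 4.17], [0.09, 2.62], [-3.14, 3.14]. Speed limits (rad/s): [2.57, 2.57, 3.14, 3.14, 3.14, 3.14].

INTERFACE

Orientations are given as a unit quaternion [w, x, y, z].
In Python, from plant import state, optics, ticket, nets gives the robot as it stands. The module is installed in compiled form; this text tells all that it offers.
- The arm moves only by the shell command python3 -m inch 'ROWS' [OPENING]. ROWS is JSON, a list of rows, each an object of numbers: "dx", "dy", "dz": the shift along the tool's x, y, z as a fraction of full scale; "rx", "ry", "rz": the turn, a rotation vector about the tool's x, y, z as a fraction of full scale. In form: [{"dx": .., "dy": .., "dz": .., "rx": .., "ry": .., "rz": ..}, ...]. A call has 1 to 5 rows; each row is the pose to reach, as a shift and turn from the pose commanded when the call began, along the tool's axes at that moment; what a row does not reach only later rows make up. Full scale, the value 1, is 0.8 m for a shift and 1.5 rad for a turn. A row lasts 1/10 s, in which the tool goes at most 50 mm and 8.59 degrees, less where a joint would pass 70% of its speed; a pose out of reach is approached as far as the arm can. A call with a number of a shift or a turn outside -1 to 1 is refused whole. A call with a gripper value outside its range is refused whole. OPENING is the opening, from -1 (shut) to 1 (fully open), set as the call begins (- or left out, the last holds). The fingers move at their own pace and stop on an object; the grip force is fixed at half the most. Time passes only in rows, so rows that repeat a pose let the fingers close. It gives the time, the measured TCP pose, the force, the opening and the grip force at its end, in the units of the state.
- state(): the state, without advancing time (a new reading comes with each control period).
- optics.grab_frame(name): name is "scene" or "top" or "wrist"; returns the picture (384x512x3 uint8, red, green, blue); there is no depth.
- optics.camera_info(name): a dict with "fx", "fy", "cx", "cy" (pixels), "k1" (the pictures are not rectified: a ray, as slopes to the right and down, at radius r is drawn at 1 + k1 r^2 times it, then the intrinsics apply), "R" (3x3) and "t" (3): a world point X has camera coordinates R X + t. Camera axes: x right, y down, z forward; pixel columns grow to the right and rows downward; lengths in m; the calibration is good to about 2 mm. A picture is of the moment at which its call begins: read the wrist's pose just before it. camera_info takes no time and is no camera call; for the wrist camera it gives the pose at the moment of the call.
- ticket.job_done(): hands the job in; it is judged then, once.
Trained networks look in the newest picture that a camera, given by its name, has taken for a name from the list of things; names that differ only in an ending like _2 or _b are one class to them, and where a whole thing is asked for, a point or a joint stands for the part that bears it (a point fixed in the world has none). Each returns a list of dicts, best first, with "confidence" (0 to 1); they miss things now and then, are a little off and sometimes report something else, mostly with a low value. They report only what shows in the picture. A call takes as long as a camera call.
- nets.boxes_of(camera, name): "bbox" ([centre column, centre row, width, height] in pixels, round what is visible of it).
- nets.outline_of(camera, name): "pixels" (384x512 bool, what is visible of it) and "bbox" ([centre column, centre row, width, height] in pixels, round what is visible of it).
The state is a dict: "time": time; "joint_pos": joint angles; "joint_vel": joint speeds; "joint_efforts": joint torques, N m; "tool_pos": TCP position; "tool_rot": TCP orientation; "contact_force": force on the tool from outside, world axes, zero at the start; "ft_torque": the same for the moment, N m; "gripper_width": opening from 0.0 (shut) to 1.0 (fully open); "grasp_force": force on a finger pad.
Only numpy, scipy, OpenCV 4.12 (cv2) and the standard library are available. Lean on these libraries where they do the work, as an engineer would, in place of code of your own. Each camera call takes 0.05 s, during which the arm holds its last target. There are 200 camera calls.

## Working session

There is one attempt and no reset: what is moved stays moved. The work goes in short steps, Python scripts to look and compute and a shell command to move; the robot and the scene stay as the last step left them, time stands still between calls to the robot, and variables do not carry over. Pictures are saved under pics/ and viewed, at most 10 in all, crops included, and the job is handed in when it is done.

```bash
mkdir -p pics
cat > h.py <<'E'
import numpy as np, cv2
from plant import state, optics, ticket, nets
def ray(cam,px,ci=None):
    c=ci or optics.camera_info(cam); K=np.array([[c['fx'],0,c['cx']],[0,c['fy'],c['cy']],[0,0,1.]])
    p=cv2.undistortPoints(np.array([[px]],float),K,np.array([c['k1'],0,0,0.]))[0,0]
    R=np.array(c['R']);t=np.array(c['t']); d=R.T@np.array([p[0],p[1],1]); return -R.T@t,d/np.linalg.norm(d)
def atz(cam,px,z,ci=None):
    o,d=ray(cam,px,ci); return o+d*(z-o[2])/d[2]
def tri(rs):
    A=0;b=0
    for o,d in rs:
        P=np.eye(3)-np.outer(d,d);A=A+P;b=b+P@o
    return np.linalg.solve(A,b)
def save(cam,n):
    im=optics.grab_frame(cam); cv2.imwrite('pics/'+n,im[:,:,::-1]); return im
def proj(cam,X):
    c=optics.camera_info(cam);q=np.array(c['R'])@X+np.array(c['t']);s=q[:2]/q[2];s=s*(1+c['k1']*(s@s));return s*[c['fx'],c['fy']]+[c['cx'],c['cy']]
E
python3 - <<'E'
from h import *
a=save('top','top0.png'); 
for n in ['table_grip_top','crank_grip','crank','index_table','crank_axis','multimeter','pliers','tape_roll','grease_tube']:
    r=nets.boxes_of('top',n)
    for q in r[:2]: print('top',n,round(q['confidence'],2),np.round(q['bbox'],0), np.round(atz('top',q['bbox'][:2],0.03),3))
b=save('scene','sc0.png')
for n in ['table_grip_top','crank_grip','crank','index_table']:
    r=nets.boxes_of('scene',n)
    for q in r[:2]: print('scene',n,round(q['confidence'],2),np.round(q['bbox'],0))
cv2.imwrite('pics/both.png',cv2.resize(np.vstack([a,b])[:,:,::-1],(400,600)))
print(state())
for c in ['top','scene']:print(ray(c,(256,192)))
E
```

```text
top table_grip_top 0.41 [168. 218.  12.   6.] [0.502 0.318 0.03 ]
top crank_grip 0.42 [223. 188.  13.   8.] [0.581 0.168 0.03 ]
top crank 0.52 [218. 194.  29.  20.] [0.566 0.182 0.03 ]
top index_table 0.56 [197. 206.  66.  64.] [0.534 0.239 0.03 ]
top crank_axis 0.61 [217. 191.  23.  21.] [0.573 0.185 0.03 ]
top multimeter 0.71 [294. 249.  43.  56.] [ 0.416 -0.02   0.03 ]
top pliers 0.74 [349. 239.  52.  21.] [ 0.44  -0.167  0.03 ]
top pliers 0.3 [220. 187.  12.   9.] [0.584 0.177 0.03 ]
top tape_roll 0.77 [225. 140.  17.  19.] [0.715 0.163 0.03 ]
top grease_tube 0.63 [173. 133.  51.  17.] [0.737 0.308 0.03 ]
scene table_grip_top 0.74 [219. 256.  10.  20.]
scene crank_grip 0.65 [236. 195.   9.  24.]
scene crank_grip 0.45 [335. 190.  25.  27.]
scene crank 0.87 [233. 202.  12.  46.]
scene index_table 0.43 [146. 236.  47.  28.]
{'time': 0.75, 'joint_pos': array([-1.30202336e+00,  5.26808424e-02,  1.61284608e+00, -5.27538630e-06,
        1.47598384e+00, -1.18961841e-01]), 'joint_vel': array([-0.00092314, -0.00098626, -0.00152629,  0.00170566, -0.00054171,
       -0.00082782]), 'joint_efforts': array([ 5.48690623e-04, -3.93597758e+01, -3.70412493e+01, -5.98700763e-05,
        4.14849010e-04,  3.18053573e-06]), 'tool_pos': array([ 0.23633117, -0.57860486,  0.23134771]), 'tool_rot': array([4.10240955e-05, 9.81266450e-01, 1.92655527e-01, 4.45452694e-07]), 'contact_force': array([ 0.73576882,  0.0422069 , -0.50204858]), 'ft_torque': array([0.02203999, 0.01308109, 0.01478107]), 'grasp_force': 0.0, 'gripper_width': 1.0005436377592467}
(array([0.47922665, 0.04159969, 1.11942031]), array([ 0.08238187,  0.03435909, -0.99600837]))
(array([0.12177817, 0.76686333, 0.61986701]), array([ 0.45254555, -0.69877708, -0.5539974 ]))
```

View pics/top0.png

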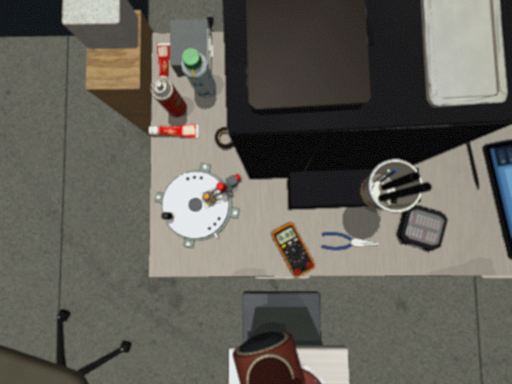

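View pics/sc0.png

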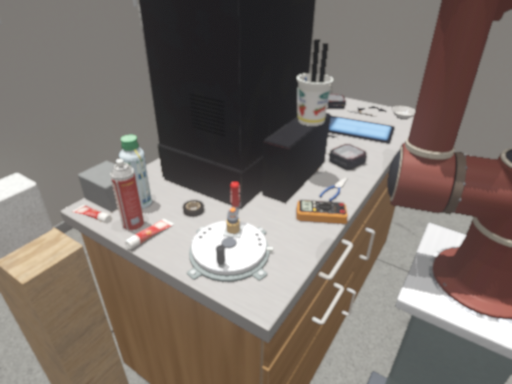

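The top view shows the disc centred near (196,205), with the black grip at (167,216), the boss at (209,198), the red handle at (221,187) and the plunger knob at (238,178). The scene view shows the grip at (219,256) and the red handle at (236,195). I'll square the tool to the world axes and move towards the fixture.

```bash
python3 -m inch '[{"dz":-0.08,"rz":0.258},{"dz":-0.08,"rz":0.258},{"dz":-0.08,"rz":0.258},{"dz":-0.08,"rz":0.258}]' ; python3 -m inch '[{"dx":0.10,"dy":-0.30},{"dx":0.10,"dy":-0.30},{"dx":0.10,"dy":-0.30},{"dx":0.10,"dy":-0.30},{"dx":0.10,"dy":-0.30}]'; python3 -c "
from h import *
print(state()['tool_rot'],optics.camera_info('wrist'))"
```

```text
[4.10240955e-05 9.81266450e-01 1.92655527e-01 4.45452694e-07] {'fx': 272.0492113811027, 'fy': 272.0492113811027, 'cx': 258.7183644491824, 'cy': 186.33772110408273, 'k1': -0.04961809091667309, 'R': array([[ 3.77727876e-01, -9.25916375e-01,  7.19540355e-04],
       [-8.83448020e-01, -3.60170027e-01,  2.99661721e-01],
       [-2.77202537e-01, -1.13826262e-01, -9.54045248e-01]]), 't': array([-0.62409436, -0.03842539,  0.37838262])}validation failed for argument at $[0]...
validation failed for argument at $[0]...
```

```bash
python3 -m inch '[{"dx":0,"dy":0,"dz":-0.08,"rx":0,"ry":0,"rz":0.258},{"dx":0,"dy":0,"dz":-0.08,"rx":0,"ry":0,"rz":0.258},{"dx":0,"dy":0,"dz":-0.08,"rx":0,"ry":0,"rz":0.258},{"dx":0,"dy":0,"dz":-0.08,"rx":0,"ry":0,"rz":0.258}]' ; python3 -m inch '[{"dx":0.10,"dy":-0.30,"dz":0,"rx":0,"ry":0,"rz":0},{"dx":0.10,"dy":-0.30,"dz":0,"rx":0,"ry":0,"rz":0},{"dx":0.10,"dy":-0.30,"dz":0,"rx":0,"ry":0,"rz":0},{"dx":0.10,"dy":-0.30,"dz":0,"rx":0,"ry":0,"rz":0},{"dx":0.10,"dy":-0.30,"dz":0,"rx":0,"ry":0,"rz":0}]'; python3 -c "
from h import *
print(state()['tool_pos'],state()['tool_rot'])"
```

```text
time: 1.15
tool_pos: [0.2364, -0.5789, 0.2964]
tool_rot: [0.001, 1.0, 0.001, 0.0]
contact_force: [-0.3, -0.8, -0.3]
gripper_width: 0.998
grasp_force: 0.0
time: 1.65
tool_pos: [0.3152, -0.3392, 0.2943]
tool_rot: [-0.001, 1.0, 0.001, -0.0]
contact_force: [0.6, 0.7, 0.4]
gripper_width: 1.005
grasp_force: 0.0
[ 0.31520689 -0.33920825  0.29425601] [-6.62045319e-04  9.99999085e-01  1.14689479e-03 -2.77579568e-04]
```

```bash
R='' ; python3 -m inch '[{"dx":0.05,"dy":-0.25,"dz":0,"rx":0,"ry":0,"rz":0},{"dx":0.05,"dy":-0.25,"dz":0,"rx":0,"ry":0,"rz":0},{"dx":0.05,"dy":-0.25,"dz":0,"rx":0,"ry":0,"rz":0},{"dx":0.05,"dy":-0.25,"dz":0,"rx":0,"ry":0,"rz":0},{"dx":0.05,"dy":-0.25,"dz":0,"rx":0,"ry":0,"rz":0}]' >/dev/null; python3 -m inch '[{"dx":0.08,"dy":-0.25,"dz":0,"rx":0,"ry":0,"rz":0},{"dx":0.08,"dy":-0.25,"dz":0,"rx":0,"ry":0,"rz":0},{"dx":0.08,"dy":-0.25,"dz":0,"rx":0,"ry":0,"rz":0},{"dx":0.08,"dy":-0.25,"dz":0,"rx":0,"ry":0,"rz":0},{"dx":0.08,"dy":-0.25,"dz":0,"rx":0,"ry":0,"rz":0}]' | head -2 ; python3 -m inch '[{"dx":0.04,"dy":-0.2,"dz":0,"rx":0,"ry":0,"rz":0},{"dx":0.04,"dy":-0.2,"dz":0,"rx":0,"ry":0,"rz":0},{"dx":0.04,"dy":-0.2,"dz":0,"rx":0,"ry":0,"rz":0},{"dx":0.04,"dy":-0.2,"dz":0,"rx":0,"ry":0,"rz":0},{"dx":0.04,"dy":-0.2,"dz":0,"rx":0,"ry":0,"rz":0}]'
cat > look.py <<'E'
from h import *
import sys,pickle
tag=sys.argv[1]
print(state()['time'],state()['tool_pos'])
ci=optics.camera_info('wrist'); save('wrist',tag+'.png'); out={'ci':ci}
for n in sys.argv[2:]:
    for q in nets.outline_of('wrist',n)[:2]:
        m=q['pixels']; ys,xs=np.nonzero(m); out.setdefault(n,[]).append(q)
        print(n,round(q['confidence'],2),np.round(q['bbox'],1))
pickle.dump(out,open(tag+'.pkl','wb')); R=np.array(ci['R']);print('cam',-R.T@ci['t'],R[2])
E
python3 look.py w1 table_grip_top crank_grip crank index_table
```

```text
time: 2.65
tool_pos: [0.4192, 0.062, 0.2945]
time: 3.15
tool_pos: [0.451, 0.219, 0.2943]
tool_rot: [0.001, 1.0, 0.002, -0.001]
contact_force: [0.1, 0.1, -0.1]
gripper_width: 0.999
grasp_force: 0.0
3.15 [0.45099931 0.21902632 0.29426334]
table_grip_top 0.63 [293.5  67.3  69.   48.8]
table_grip_top 0.61 [187.6 117.7  20.6  15.6]
crank_grip 0.68 [308.8  54.2  24.5  25.5]
crank 0.83 [290.6  66.3  67.5  49.2]
index_table 0.66 [248.4  91.5 150.4 129.3]
cam [0.52728954 0.22056633 0.43573409] [-0.30122519 -0.00314966 -0.95354783]
```

View pics/w1.png

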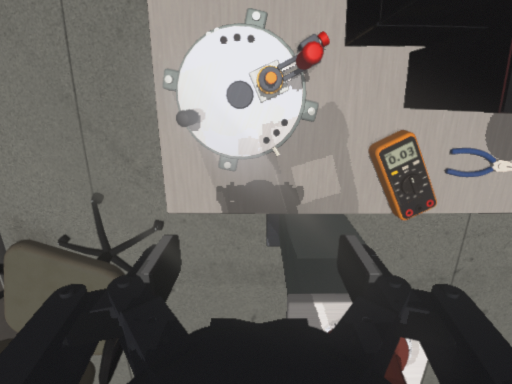

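Wrist view: disc centre (240,95), black grip top at about (183,118), orange bolt tip (270,77), red handle top about (313,53), white mark (276,151). Next is a second viewpoint above the grip.

```bash
python3 -m inch '[{"dx":-0.05,"dy":-0.125,"dz":0,"rx":0,"ry":0,"rz":0},{"dx":-0.05,"dy":-0.125,"dz":0,"rx":0,"ry":0,"rz":0},{"dx":-0.05,"dy":-0.125,"dz":0,"rx":0,"ry":0,"rz":0},{"dx":-0.05,"dy":-0.125,"dz":0,"rx":0,"ry":0,"rz":0}]' 0 | head -2; python3 look.py w2 table_grip_top crank_grip crank index_table
```

```text
time: 3.8
tool_pos: [0.4104, 0.3187, 0.2955]
3.8 [0.41040691 0.31872446 0.29546107]
table_grip_top 0.66 [262.2  85.8  17.4  17.3]
table_grip_top 0.45 [383.9  30.7  86.1  58.1]
crank_grip 0.83 [401.6  16.5  46.6  33. ]
crank 0.87 [383.1  30.8  91.2  59.8]
index_table 0.78 [335.9  65.1 179.5 129. ]
index_table 0.37 [262.3  85.8  17.4  16.3]
cam [0.48634677 0.32002256 0.43711507] [-0.29889542 -0.00181293 -0.95428415]
```

View pics/w2.png

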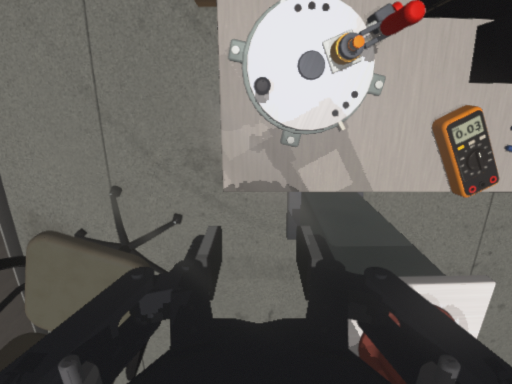

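Second view: grip top at (262,85), orange tip (358,42), handle top about (413,11), disc hub (311,65), white mark (341,125).

Run:
```python
from h import *
import pickle
a=pickle.load(open('w1.pkl','rb'))['ci'];b=pickle.load(open('w2.pkl','rb'))['ci']
P={}
for n,p,q in [('grip',(185.5,118),(262,85)),('tip',(270.5,77),(358,42)),('handle',(312,51.5),(414,11)),('hub',(240,95),(311.5,65)),('mark',(276,151),(341,125))]:
    P[n]=tri([ray('wrist',p,a),ray('wrist',q,b)]); print(n,P[n].round(4))
for z,n,p,q in [(.03,'hub',(240,95),(311.5,65)),(.03,'rimhub',(240.5,90.5),(310,65)),(.086,'grip',(185.5,118),(262,85)),(.102,'tip',(270.5,77),(358,42)),(.145,'handle',(312,51.5),(414,11)),(.01,'mark',(276,151),(341,125))]:
    print(n,z,atz('wrist',p,z,a).round(4),atz('wrist',q,z,b).round(4))
c=(atz('wrist',(240,95),.03,a)+atz('wrist',(311.5,65),.03,b))[:2]/2
for n in P: d=P[n][:2]-c; print(n,np.hypot(*d).round(4),np.arctan2(d[1],d[0]).round(3))
d=(P['handle']-P['tip'])[:2];print('crank',np.hypot(*d),np.arctan2(d[1],d[0]))
```

```text
grip [0.5062 0.3153 0.0728]
tip [0.5538 0.2059 0.0962]
handle [0.575  0.1666 0.1396]
hub [0.5354 0.2463 0.0312]
mark [0.452  0.1923 0.0115]
hub 0.03 [0.5352 0.2462 0.03  ] [0.5358 0.2461 0.03  ]
rimhub 0.03 [0.5413 0.2454 0.03  ] [0.5358 0.2482 0.03  ]
grip 0.086 [0.5066 0.3117 0.086 ] [0.5058 0.3156 0.086 ]
tip 0.102 [0.5538 0.2063 0.102 ] [0.5522 0.2077 0.102 ]
handle 0.145 [0.5744 0.1677 0.145 ] [0.5731 0.1693 0.145 ]
mark 0.01 [0.4514 0.1921 0.01  ] [0.4522 0.192  0.01  ]
grip 0.075 1.972
tip 0.0443 -1.145
handle 0.0888 -1.11
hub 0.0001 2.438
mark 0.0994 -2.569
crank 0.044607517204155345 -1.0755837104532848
```

All the heights and radii match the text (75, 44 and 44.6 mm). The table needs about 1.41 rad clockwise. I'll go to the grip and grasp it.

```bash
python3 -m inch '[{"dx":0.12,"dy":0.005,"dz":0.1,"rx":0,"ry":0,"rz":0},{"dx":0.12,"dy":0.005,"dz":0.1,"rx":0,"ry":0,"rz":0},{"dx":0.12,"dy":0.005,"dz":0.1,"rx":0,"ry":0,"rz":0},{"dx":0.12,"dy":0.005,"dz":0.1,"rx":0,"ry":0,"rz":0}]' | head -2; python3 -m inch '[{"dx":0,"dy":0,"dz":0.05,"rx":0,"ry":0,"rz":0},{"dx":0,"dy":0,"dz":0.1,"rx":0,"ry":0,"rz":0},{"dx":0,"dy":0,"dz":0.15,"rx":0,"ry":0,"rz":0},{"dx":0,"dy":0,"dz":0.2,"rx":0,"ry":0,"rz":0},{"dx":0,"dy":0,"dz":0.2,"rx":0,"ry":0,"rz":0}]';python3 -m inch '[{"dx":0,"dy":0,"dz":0,"rx":0,"ry":0,"rz":0},{"dx":0,"dy":0,"dz":0,"rx":0,"ry":0,"rz":0},{"dx":0,"dy":0,"dz":0,"rx":0,"ry":0,"rz":0},{"dx":0,"dy":0,"dz":0,"rx":0,"ry":0,"rz":0},{"dx":0,"dy":0,"dz":0,"rx":0,"ry":0,"rz":0}]' -1
```

```text
time: 4.45
tool_pos: [0.5073, 0.3123, 0.2111]
time: 4.95
tool_pos: [0.5022, 0.3124, 0.05]
tool_rot: [0.002, 1.0, 0.0, -0.005]
contact_force: [-0.8, -0.6, 0.1]
gripper_width: 0.498
grasp_force: 0.0
time: 5.45
tool_pos: [0.5088, 0.3154, 0.0585]
tool_rot: [-0.001, 1.0, 0.0, 0.002]
contact_force: [-1.1, -1.6, 6.1]
gripper_width: 0.215
grasp_force: 59.6
```

Run:
```python
import numpy as np
c=np.array([.5354,.2462]);f=lambda t:c+.075*np.array([np.cos(t),np.sin(t)])
for ts in [(1.97,1.78,1.6,1.42,1.24,1.24),(1.24,1.06,.88,.72,.573,.573)]:
    for t in ts[1:]:
        d=(f(t)-f(ts[0]))/.8;print(t,d[0].round(4),-d[1].round(4))
```

```text
1.78 0.017 -0.0053
1.6 0.0337 -0.0073
1.42 0.0505 -0.0063
1.24 0.0669 -0.0023
1.24 0.0669 -0.0023
1.06 0.0154 0.0069
0.88 0.0293 0.0164
0.72 0.04 0.0268
0.573 0.0483 0.0378
0.573 0.0483 0.0378
```

```bash
python3 -m inch '[{"dx":0.017,"dy":-0.0053,"dz":0,"rx":0,"ry":0,"rz":0},{"dx":0.0337,"dy":-0.0073,"dz":0,"rx":0,"ry":0,"rz":0},{"dx":0.0505,"dy":-0.0063,"dz":0,"rx":0,"ry":0,"rz":0},{"dx":0.0669,"dy":-0.0023,"dz":0,"rx":0,"ry":0,"rz":0},{"dx":0.0669,"dy":-0.0023,"dz":0,"rx":0,"ry":0,"rz":0}]'; python3 -m inch '[{"dx":0.0154,"dy":0.0069,"dz":0,"rx":0,"ry":0,"rz":0},{"dx":0.0293,"dy":0.0164,"dz":0,"rx":0,"ry":0,"rz":0},{"dx":0.04,"dy":0.0268,"dz":0,"rx":0,"ry":0,"rz":0},{"dx":0.0483,"dy":0.0378,"dz":0,"rx":0,"ry":0,"rz":0},{"dx":0.0483,"dy":0.0378,"dz":0,"rx":0,"ry":0,"rz":0}]'; python3 -c "
from h import *
s=state();d=s['tool_pos'][:2]-[.5354,.2462];print(np.hypot(*d),np.arctan2(d[1],d[0]),s['contact_force'])"
```

```text
time: 5.95
tool_pos: [0.5636, 0.317, 0.0585]
tool_rot: [-0.001, 1.0, -0.0, 0.003]
contact_force: [0.9, -2.5, 6.0]
gripper_width: 0.223
grasp_force: 59.9
time: 6.45
tool_pos: [0.6013, 0.2871, 0.0585]
tool_rot: [-0.001, 1.0, -0.0, 0.002]
contact_force: [-0.0, -0.9, 6.5]
gripper_width: 0.225
grasp_force: 60.0
0.07752409959205996 0.5553606974824157 [-0.02916    -0.88686107  6.45634843]
```

```bash
python3 -m inch '[{"dx":0,"dy":0,"dz":0,"rx":0,"ry":0,"rz":0},{"dx":0,"dy":0,"dz":0,"rx":0,"ry":0,"rz":0},{"dx":0,"dy":0,"dz":0,"rx":0,"ry":0,"rz":0}]' 0; python3 -m inch '[{"dx":0,"dy":0,"dz":-0.3,"rx":0,"ry":0,"rz":0},{"dx":0,"dy":0,"dz":-0.3,"rx":0,"ry":0,"rz":0},{"dx":0,"dy":0,"dz":-0.3,"rx":0,"ry":0,"rz":0},{"dx":-0.1,"dy":0.0,"dz":-0.3,"rx":0,"ry":0,"rz":0},{"dx":-0.2,"dy":0.1,"dz":-0.3,"rx":0,"ry":0,"rz":0}]'|head -2;  python3 -m inch '[{"dx":-0.08,"dy":0.05,"dz":-0.05,"rx":0,"ry":0,"rz":0},{"dx":-0.08,"dy":0.05,"dz":-0.05,"rx":0,"ry":0,"rz":0},{"dx":-0.08,"dy":0.05,"dz":-0.05,"rx":0,"ry":0,"rz":0},{"dx":-0.08,"dy":0.05,"dz":-0.05,"rx":0,"ry":0,"rz":0}]'|head -2
python3 look.py w3 table_grip_top crank_grip crank
```

```text
time: 6.75
tool_pos: [0.5983, 0.2867, 0.0549]
tool_rot: [-0.0, 1.0, 0.001, -0.0]
contact_force: [0.9, 0.2, 0.9]
gripper_width: 0.501
grasp_force: 0.0
time: 7.25
tool_pos: [0.527, 0.2632, 0.2646]
time: 7.65
tool_pos: [0.4617, 0.2213, 0.2996]
7.65 [0.46167718 0.22131535 0.29956935]
table_grip_top 0.86 [207.2  52.   23.4  22.2]
crank_grip 0.84 [280.  166.6  20.7  24.3]
crank 0.77 [271.4 149.9  46.9  59.8]
cam [0.53746354 0.22235795 0.44131667] [-2.97855823e-01 -3.61253124e-04 -9.54610799e-01]
```

View pics/w3.png

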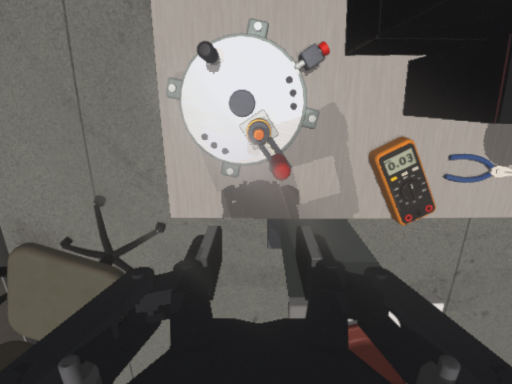

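Wrist view: table turned, with grip top (206,50), orange tip (258,134), handle top about (281,170). I'll take one more view so I can triangulate the handle.

```bash
python3 -m inch '[{"dx":-0.1,"dy":-0.06,"dz":0,"rx":0,"ry":0,"rz":0},{"dx":-0.1,"dy":-0.06,"dz":0,"rx":0,"ry":0,"rz":0},{"dx":-0.1,"dy":-0.06,"dz":0,"rx":0,"ry":0,"rz":0},{"dx":-0.1,"dy":-0.06,"dz":0,"rx":0,"ry":0,"rz":0}]'|head -2
python3 look.py w4 table_grip_top crank_grip crank; python3 -c "
import cv2;a=[cv2.resize(cv2.imread('pics/w%d.png'%i)[y:y+130,180:400],None,fx=3,fy=2.3) for i,y in((3,90),(4,40))]
import numpy as np;cv2.imwrite('pics/c34.png',np.vstack(a))"
```

```text
time: 8.25
tool_pos: [0.3816, 0.2697, 0.2985]
8.25 [0.38160344 0.26970591 0.29849673]
crank_grip 0.76 [324.2  98.2  30.   19.9]
crank 0.84 [312.2  86.2  55.9  56.2]
cam [0.45771777 0.27111851 0.4400263 ] [-0.30011767 -0.00242152 -0.95389912]
```

View pics/c34.png

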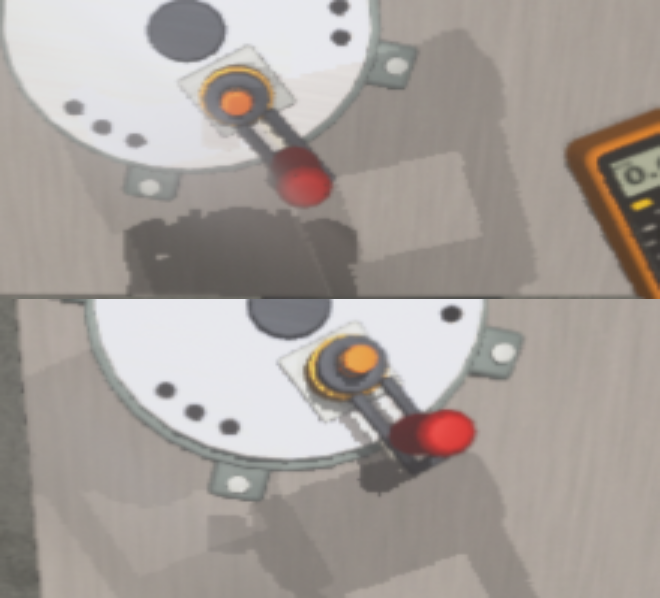

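Run:
```python
from h import *
import pickle
a=pickle.load(open('w3.pkl','rb'))['ci'];b=pickle.load(open('w4.pkl','rb'))['ci']
H=tri([ray('wrist',(281.7,170.9),a),ray('wrist',(329,98.3),b)]);T=tri([ray('wrist',(259,134.8),a),ray('wrist',(300,65.7),b)])
print(H,T)
H=(atz('wrist',(281.7,170.9),.145,a)+atz('wrist',(329,98.3),.145,b))/2;T=(atz('wrist',(259,134.8),.1,a)+atz('wrist',(300,65.7),.1,b))/2
print(H,T); c=np.array([.5354,.2462]); d=T[:2]-c; print('boss',np.hypot(*d),np.arctan2(d[1],d[0]))
G=atz('wrist',(206.5,50),.086,a); d=G[:2]-c; print('grip',np.hypot(*d),np.arctan2(d[1],d[0]))
d=(H-T)[:2];print('arm',np.hypot(*d),np.arctan2(d[1],d[0]))
```

```text
[0.46119571 0.19570219 0.13749467] [0.49789657 0.22208349 0.09746974]
[0.46209808 0.19696476 0.145     ] [0.49789223 0.22226651 0.1       ]
boss 0.04449319294516454 -2.573632696802399
grip 0.07334757603138567 0.5551396171213795
arm 0.04383377786865713 -2.5262718137626665
```

The table sits in its detent (boss at -2.574 rad, mark at -2.569), and the handle is at (0.462, 0.1965). I'll turn the tool +90° in yaw so the wrist camera can watch the bolt tip while winding.

```bash
python3 -c "
from plant import state;print(state()['joint_pos'])"; python3 -m inch '[{"dx":0.1,"dy":0.091,"dz":0,"rx":0,"ry":0,"rz":-0.5},{"dx":0.1,"dy":0.091,"dz":0,"rx":0,"ry":0,"rz":-0.5},{"dx":0.1,"dy":0.091,"dz":0,"rx":0,"ry":0,"rz":-0.5},{"dx":0.1,"dy":0.091,"dz":0,"rx":0,"ry":0,"rz":-0.5},{"dx":0.1,"dy":0.091,"dz":0,"rx":0,"ry":0,"rz":-0.5}]'; python3 -c "
from plant import state;print(state()['joint_pos'])"
```

```text
[ 4.53027731e-01 -3.66359429e-01  1.87533826e+00 -2.10349314e-04
  1.63367123e+00  2.02435929e+00]
time: 8.95
tool_pos: [0.4631, 0.1949, 0.2987]
tool_rot: [-0.0, 0.935, 0.354, -0.001]
contact_force: [0.1, -0.2, 0.5]
gripper_width: 0.502
grasp_force: 0.0
[ 2.50244866e-01 -2.75912283e-01  1.80473840e+00 -6.31533799e-05
  1.61387895e+00  1.09692373e+00]
```

```bash
python3 -m inch '[{"dx":0,"dy":0,"dz":0,"rx":0,"ry":0,"rz":-0.547},{"dx":0,"dy":0,"dz":0,"rx":0,"ry":0,"rz":-0.547},{"dx":0,"dy":0,"dz":0,"rx":0,"ry":0,"rz":-0.547},{"dx":0,"dy":0,"dz":0,"rx":0,"ry":0,"rz":-0.547},{"dx":0,"dy":0,"dz":0,"rx":0,"ry":0,"rz":-0.547}]'>/dev/null; python3 -m inch '[{"dx":0,"dy":0,"dz":0,"rx":0,"ry":0,"rz":-0.0472},{"dx":0,"dy":0,"dz":0,"rx":0,"ry":0,"rz":-0.0472}]'; python3 look.py w5 crank_grip crank
```

```text
time: 9.65
tool_pos: [0.4624, 0.1957, 0.2989]
tool_rot: [-0.0, 0.718, 0.696, -0.0]
contact_force: [0.4, 0.1, 0.7]
gripper_width: 0.501
grasp_force: 0.0
9.65 [0.46243518 0.1957015  0.2989469 ]
crank_grip 0.67 [259.  165.7  18.3  20.8]
crank_grip 0.28 [271.5 155.6  55.   53.3]
crank 0.59 [270.8 155.1  53.5  53. ]
cam [0.46454511 0.27311701 0.44055818] [-0.01047106 -0.29968517 -0.95398069]
```

View pics/w5.png

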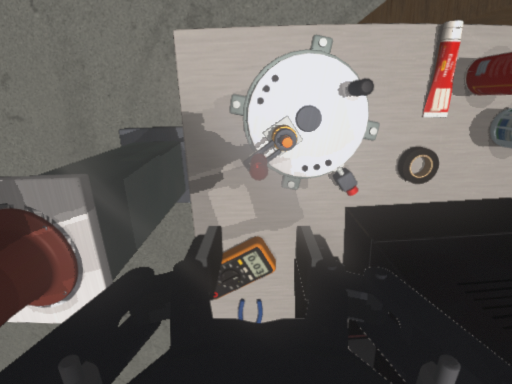

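The rotated view shows the handle at (259,168) between the finger line and the tip at (288,143), with a clear path down. I'll descend and grip.

```bash
python3 -m inch '[{"dx":0,"dy":0,"dz":0.06,"rx":0,"ry":0,"rz":-0.02},{"dx":0,"dy":0,"dz":0.12,"rx":0,"ry":0,"rz":-0.02},{"dx":0,"dy":0,"dz":0.18,"rx":0,"ry":0,"rz":-0.02},{"dx":0,"dy":0,"dz":0.242,"rx":0,"ry":0,"rz":-0.02},{"dx":0,"dy":0,"dz":0.242,"rx":0,"ry":0,"rz":-0.02}]';python3 -m inch '[{"dx":0,"dy":0,"dz":0,"rx":0,"ry":0,"rz":0},{"dx":0,"dy":0,"dz":0,"rx":0,"ry":0,"rz":0},{"dx":0,"dy":0,"dz":0,"rx":0,"ry":0,"rz":0},{"dx":0,"dy":0,"dz":0,"rx":0,"ry":0,"rz":0}]' -1
cat > tip.py <<'E'
from h import *
import sys
s=state();ci=optics.camera_info('wrist'); im=optics.grab_frame('wrist')
C=np.array([.4979,.2222]); d=s['tool_pos'][:2]-C
hsv=cv2.cvtColor(im,cv2.COLOR_RGB2HSV); m=cv2.inRange(hsv,(6,140,120),(22,255,255))
n,l,st,ct=cv2.connectedComponentsWithStats(m); e=proj('wrist',np.array([*C,.1]))
k=[i for i in range(1,n) if st[i,4]>15 and np.hypot(*(ct[i]-e))<60]
print('t',s['time'],'r',np.hypot(*d).round(4),'ang',np.arctan2(d[1],d[0]).round(3),'F',np.round(s['contact_force'],1),'grip',round(s['grasp_force'],1),'z',s['tool_pos'][2].round(4))
for z in(.102,.097,.09,.082):print('exp',z,proj('wrist',np.array([*C,z])).round(1),end=' ')
print()
for i in k:
    o,r=ray('wrist',ct[i],ci); zz=np.linspace(.07,.11,81); D=[np.hypot(*(o+r*(z-o[2])/r[2])[:2]-C) for z in zz]
    print('blob',ct[i].round(1),st[i],'z~',zz[np.argmin(D)].round(4),'miss',min(D).round(4))
if len(sys.argv)>1: cv2.imwrite('pics/'+sys.argv[1],im[:,:,::-1])
E
python3 tip.py g1.png
```

```text
time: 10.3
tool_pos: [0.4559, 0.1947, 0.0977]
tool_rot: [-0.004, 0.707, 0.707, -0.007]
contact_force: [-1.1, -0.1, -0.7]
gripper_width: 0.501
grasp_force: 0.0
time: 10.7
tool_pos: [0.4635, 0.1968, 0.1083]
tool_rot: [0.001, 0.707, 0.708, 0.002]
contact_force: [0.0, -0.8, 1.5]
gripper_width: 0.229
grasp_force: 59.4
t 10.7 r 0.0427 ang -2.506 F [ 0.  -0.8  1.5] grip 59.4 z 0.1083
exp 0.102 [319.1 195.5] exp 0.097 [317.2 192.8] exp 0.09 [314.9 189.1] exp 0.082 [312.4 185.3] 
blob [316.2 157.8] [299 154  30  13  71] z~ 0.07 miss 0.0162
blob [294.1 159.7] [291 157   7   6  18] z~ 0.07 miss 0.018
blob [317.9 191.4] [307 181  22  21 349] z~ 0.096 miss 0.0008
```

View pics/g1.png

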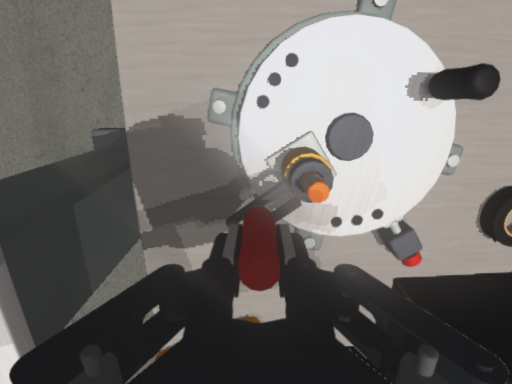

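The wrist view shows the handle firmly gripped at (260,250) and the orange tip clearly visible at (318,191), height about 0.096. Next I'll wind backward, checking the tip as I go.

```bash
cat > arc.py <<'E'
import sys,numpy as np
a0,step=map(float,sys.argv[1:3]); ncalls=int(sys.argv[3]); n=int(sys.argv[4]); r=.0437
f=lambda t:r*np.array([np.cos(t),np.sin(t)])
for k in range(ncalls):
    b=a0+k*n*step; print('from %.3f'%b,' '.join('(%.4f,%.4f)'%tuple(((f(b+i*step)-f(b))/.8)[::-1]) for i in range(1,n+1)))
E
python3 arc.py -2.506 0.2 3 5
```

```text
from -2.506 (-0.0081,0.0073) (-0.0146,0.0161) (-0.0192,0.0260) (-0.0217,0.0366) (-0.0221,0.0475)
from -1.506 (0.0018,0.0108) (0.0057,0.0209) (0.0115,0.0302) (0.0191,0.0380) (0.0280,0.0442)
from -0.506 (0.0100,0.0043) (0.0207,0.0065) (0.0316,0.0066) (0.0423,0.0045) (0.0524,0.0003)
```

```bash
python3 -m inch '[{"dx":-0.0081,"dy":0.0073,"dz":0,"rx":0,"ry":0,"rz":0},{"dx":-0.0146,"dy":0.0161,"dz":0,"rx":0,"ry":0,"rz":0},{"dx":-0.0192,"dy":0.026,"dz":0,"rx":0,"ry":0,"rz":0},{"dx":-0.0217,"dy":0.0366,"dz":0,"rx":0,"ry":0,"rz":0},{"dx":-0.0221,"dy":0.0475,"dz":0,"rx":0,"ry":0,"rz":0}]' >/dev/null; python3 tip.py; python3 -m inch '[{"dx":0.0018,"dy":0.0108,"dz":0,"rx":0,"ry":0,"rz":0},{"dx":0.0057,"dy":0.0209,"dz":0,"rx":0,"ry":0,"rz":0}]' >/dev/null; python3 tip.py
```

```text
t 11.25 r 0.044 ang -1.478 F [-4.2 -1.2  7.7] grip 60.2 z 0.1081
exp 0.102 [250.  164.2] exp 0.097 [250.2 162.2] exp 0.09 [250.5 159.7] exp 0.082 [250.9 157.1] 
blob [269.2 137.4] [253 128  25  28  68] z~ 0.07 miss 0.0151
blob [250.  168.9] [245 166  12   6  46] z~ 0.11 miss 0.0012
t 11.5 r 0.0444 ang -1.083 F [-1.3 -1.3  8.2] grip 60.2 z 0.1081
exp 0.102 [220.5 173.1] exp 0.097 [221.6 170.9] exp 0.09 [223.  168.1] exp 0.082 [224.6 165.1] 
blob [223.2 170.7] [212 160  23  22 376] z~ 0.098 miss 0.0001
```

```bash
python3 arc.py -1.106 0.15 5 2
```

```text
from -1.106 (0.0042,0.0070) (0.0094,0.0133)
from -0.806 (0.0061,0.0055) (0.0129,0.0100)
from -0.506 (0.0074,0.0034) (0.0153,0.0057)
from -0.206 (0.0081,0.0011) (0.0163,0.0009)
from 0.094 (0.0081,-0.0014) (0.0158,-0.0039)
```

```bash
python3 -m inch '[{"dx":0.0042,"dy":0.007,"dz":0,"rx":0,"ry":0,"rz":0},{"dx":0.0094,"dy":0.0133,"dz":0,"rx":0,"ry":0,"rz":0}]' >/dev/null; python3 tip.py; python3 -m inch '[{"dx":0.0061,"dy":0.0055,"dz":0,"rx":0,"ry":0,"rz":0},{"dx":0.0129,"dy":0.01,"dz":0,"rx":0,"ry":0,"rz":0}]' >/dev/null; python3 tip.py
```

```text
t 11.75 r 0.0447 ang -0.787 F [-1.5 -0.3  7.2] grip 60.1 z 0.1081
exp 0.102 [203.1 186.3] exp 0.097 [204.7 183.7] exp 0.09 [206.8 180.4] exp 0.082 [209. 177.] 
blob [205.7 182.8] [195 172  22  22 379] z~ 0.097 miss 0.0
t 12.0 r 0.0449 ang -0.494 F [-1.  -0.5  7.6] grip 60.1 z 0.1082
exp 0.102 [190.9 203.5] exp 0.097 [192.8 200.5] exp 0.09 [195.4 196.6] exp 0.082 [198.  192.5] 
blob [196.1 194.8] [187 186  19  19 297] z~ 0.089 miss 0.0002
```

The tip dropped between -0.79 and -0.49 rad. I'll go a touch further to complete the drop and hold.

```bash
python3 -m inch '[{"dx":0.0074,"dy":0.0034,"dz":0,"rx":0,"ry":0,"rz":0},{"dx":0.0074,"dy":0.0034,"dz":0,"rx":0,"ry":0,"rz":0}]' >/dev/null; python3 tip.py; python3 arc.py -0.356 -0.25 6 5
```

```text
t 12.25 r 0.045 ang -0.336 F [ 0.9 -0.7  7.5] grip 60.0 z 0.1082
exp 0.102 [187.5 212.5] exp 0.097 [189.5 209.3] exp 0.09 [192.2 205.1] exp 0.082 [194.9 200.6] 
blob [192.  203.7] [183 196  19  17 257] z~ 0.0885 miss 0.0006
from -0.356 (-0.0121,-0.0063) (-0.0222,-0.0154) (-0.0298,-0.0267) (-0.0343,-0.0396) (-0.0356,-0.0531)
from -1.606 (0.0022,-0.0134) (0.0076,-0.0259) (0.0160,-0.0367) (0.0267,-0.0451) (0.0392,-0.0505)
from -2.856 (0.0134,-0.0022) (0.0270,-0.0010) (0.0399,0.0036) (0.0512,0.0111) (0.0603,0.0213)
from -4.106 (0.0063,0.0121) (0.0094,0.0253) (0.0092,0.0389) (0.0056,0.0521) (-0.0012,0.0639)
from -5.356 (-0.0095,0.0098) (-0.0211,0.0169) (-0.0341,0.0210) (-0.0477,0.0217) (-0.0610,0.0190)
from -6.606 (-0.0123,-0.0059) (-0.0227,-0.0146) (-0.0307,-0.0257) (-0.0356,-0.0384) (-0.0373,-0.0519)
```

The bolt has dropped and holds at z≈0.0885. Zero is at about -0.68 rad, so the target is about -6.96. Winding forward.

```bash
python3 -m inch '[{"dx":-0.0121,"dy":-0.0063,"dz":0,"rx":0,"ry":0,"rz":0},{"dx":-0.0222,"dy":-0.0154,"dz":0,"rx":0,"ry":0,"rz":0},{"dx":-0.0298,"dy":-0.0267,"dz":0,"rx":0,"ry":0,"rz":0},{"dx":-0.0343,"dy":-0.0396,"dz":0,"rx":0,"ry":0,"rz":0},{"dx":-0.0356,"dy":-0.0531,"dz":0,"rx":0,"ry":0,"rz":0}]'>/dev/null; python3 tip.py|head -1; python3 -m inch '[{"dx":0.0022,"dy":-0.0134,"dz":0,"rx":0,"ry":0,"rz":0},{"dx":0.0076,"dy":-0.0259,"dz":0,"rx":0,"ry":0,"rz":0},{"dx":0.016,"dy":-0.0367,"dz":0,"rx":0,"ry":0,"rz":0},{"dx":0.0267,"dy":-0.0451,"dz":0,"rx":0,"ry":0,"rz":0},{"dx":0.0392,"dy":-0.0505,"dz":0,"rx":0,"ry":0,"rz":0}]'>/dev/null; python3 tip.py; python3 arc.py -6.606 -0.187 1 2
```

```text
t 12.8 r 0.0442 ang -1.579 F [1.5 0.8 7.7] grip 60.0 z 0.1081
t 13.35 r 0.0431 ang -2.848 F [ 0.7 -1.3  7.8] grip 60.1 z 0.1081
exp 0.102 [329.9 218.3] exp 0.097 [327.8 215. ] exp 0.09 [325.1 210.6] exp 0.082 [322.3 206. ] 
blob [320.1 175.3] [302 172  35  12  89] z~ 0.07 miss 0.0164
blob [324.8 204.8] [315 196  19  20 264] z~ 0.0855 miss 0.0015
from -6.606 (-0.0093,-0.0041) (-0.0177,-0.0099)
```

```bash
python3 -m inch '[{"dx":0.0134,"dy":-0.0022,"dz":0,"rx":0,"ry":0,"rz":0},{"dx":0.027,"dy":-0.001,"dz":0,"rx":0,"ry":0,"rz":0},{"dx":0.0399,"dy":0.0036,"dz":0,"rx":0,"ry":0,"rz":0},{"dx":0.0512,"dy":0.0111,"dz":0,"rx":0,"ry":0,"rz":0},{"dx":0.0603,"dy":0.0213,"dz":0,"rx":0,"ry":0,"rz":0}]'>/dev/null; python3 tip.py|head -1; python3 -m inch '[{"dx":0.0063,"dy":0.0121,"dz":0,"rx":0,"ry":0,"rz":0},{"dx":0.0094,"dy":0.0253,"dz":0,"rx":0,"ry":0,"rz":0},{"dx":0.0092,"dy":0.0389,"dz":0,"rx":0,"ry":0,"rz":0},{"dx":0.0056,"dy":0.0521,"dz":0,"rx":0,"ry":0,"rz":0},{"dx":-0.0012,"dy":0.0639,"dz":0,"rx":0,"ry":0,"rz":0}]'>/dev/null; python3 tip.py|head -1
python3 -m inch '[{"dx":-0.0095,"dy":0.0098,"dz":0,"rx":0,"ry":0,"rz":0},{"dx":-0.0211,"dy":0.0169,"dz":0,"rx":0,"ry":0,"rz":0},{"dx":-0.0341,"dy":0.021,"dz":0,"rx":0,"ry":0,"rz":0},{"dx":-0.0477,"dy":0.0217,"dz":0,"rx":0,"ry":0,"rz":0},{"dx":-0.061,"dy":0.019,"dz":0,"rx":0,"ry":0,"rz":0}]'>/dev/null; python3 tip.py
python3 -m inch '[{"dx":-0.0093,"dy":-0.0041,"dz":0,"rx":0,"ry":0,"rz":0},{"dx":-0.0177,"dy":-0.0099,"dz":0,"rx":0,"ry":0,"rz":0},{"dx":-0.0177,"dy":-0.0099,"dz":0,"rx":0,"ry":0,"rz":0},{"dx":-0.0177,"dy":-0.0099,"dz":0,"rx":0,"ry":0,"rz":0}]'>/dev/null; python3 tip.py f1.png
```

```text
t 13.9 r 0.0438 ang 2.161 F [-2.3 -0.2  9.2] grip 60.2 z 0.1081
t 14.45 r 0.0446 ang 0.919 F [-1.7  1.1  9.7] grip 60.3 z 0.1081
t 15.0 r 0.0447 ang -0.315 F [0.4 1.9 7.2] grip 60.1 z 0.1081
exp 0.102 [187.8 212. ] exp 0.097 [189.8 208.7] exp 0.09 [192.4 204.6] exp 0.082 [195.2 200.1] 
blob [195.5 200. ] [187 192  18  16 240] z~ 0.0785 miss 0.0003
t 15.45 r 0.0444 ang -0.694 F [-0.1 -0.1  9. ] grip 60.2 z 0.1081
exp 0.102 [199.8 190.8] exp 0.097 [201.6 188.1] exp 0.09 [203.8 184.6] exp 0.082 [206.1 181. ] 
blob [207.3 179. ] [198 170  20  19 293] z~ 0.0775 miss 0.0001
```

View pics/f1.png

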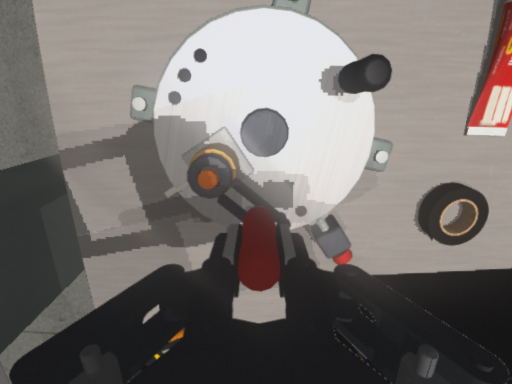

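The final view shows the handle held at (260,250), the tip at (207,179) on the same boss axis, so the table is still in its detent, and the bolt sunk about 20 mm. Handing in.

```bash
python3 -c "
from plant import ticket;print(ticket.job_done())"
```

```text
the job is handed in; nothing more can be done
None
```

The job is handed in: by the camera measurements the table is in its detent, the bolt dropped and was wound about one full turn forward (about 20 mm sunk), and the red handle is still held at about 60 N; no verdict came back.

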